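# Refit the belt grinder's backplate and hold its tensioner back

## Task

Fit the loose backplate down over the two locating pins of the belt grinder lying on the bench until its foot sits flush on the frame, and let go of it. Then push the sprung tensioner arm, the pivoted bar with the idler roller on its end, back towards the pins, past the ratchet click and on to nearly the end of its travel, and finish while still holding it there: the ratchet alone catches it too early. Leave the jar, hammer and firebrick alone.

Things in the scene. Friction and masses are not known exactly. Their poses are not given: they have to be found in the camera images.
- grinder: Grey frame plate, fixed, 210 (x) x 340 (y) x 12 (z) mm. Origin: centre of its underside, on the bench; z up. In its frame (mm): pins at (-60, -33) and (-60, 53); drive wheel, radius 28, at (-55, -125) and small wheel, radius 17, at (-65, 145), both fixed, tops at z = 56; tensioner pivot at (65, -85).
- pin_mid (a point): Point midway between the two locating pins, on the frame's top face; grinder's axes. Pins: upright steel, 8 mm diameter, 20 mm tall, top 5 mm tapered to a 3.6 mm tip; each 43 mm from this point along the grinder's y axis.
- backplate: Loose steel upside-down T, 0.3-0.5 kg. Foot 110 (x) x 54 (y) x 8 mm, two 10 mm through holes at x = +-43 mm, y = 0. Wall on the foot's middle: 50 long (x), 10 thick (y), z = 8 to 53 mm; pinch it across. Origin: centre of the foot's underside; z up. Starts foot-down on the bench left or right of the grinder. Fitted: origin at pin_mid, x axis along the grinder's y, either way round.
- tensioner: Sprung steel tensioner arm: bar 18 mm wide, top 26 mm above the bench, with the idler roller standing on its end. Origin: on its vertical pivot axis at the frame's top face (12 mm above the bench); its x axis points from the pivot to the roller, its y axis the way the roller moves as the arm is pushed back; z up.
- roller (a point): Centre of the idler roller: upright aluminium cylinder, radius 18 mm, 28 to 62 mm above the bench (hub 3 mm higher), fast on the arm, 130 mm from the pivot. This point is 45 mm above the bench; axes as the tensioner. Push the roller's side with the fingers, following the arc.
- tension (a joint): Arm angle (rad): 0 at rest, growing as it is pushed back, anticlockwise from above, towards the pins; stop at 0.60. The pivot-to-roller line is at 1.309 + this from the grinder's x axis. Spring: 4 N at the roller at 0, 10 N at the stop, a few N more towards the click, at 0.29-0.30. Let go past it, the arm is caught at 0.287. Nearly the end of travel: above 0.45.
- pawl (a joint): Travel (m) of the sprung pawl slider beyond the pivot from the roller: 0 at rest, rises to about 0.004 as the arm's tooth pushes by, snaps back to 0 at the click. It needs no touch.
- jar: White ceramic jar with black lid, radius 28, height 70 mm, on the other side of the grinder from the backplate; origin centre of underside. A bystander.
- hammer: Hammer, 240 mm long, lying roughly along y on the bench beyond the grinder; its x axis runs from handle to head. A bystander.
- firebrick: Cream half firebrick, 110 x 110 x 50 mm, beyond the grinder on its right (-y); origin centre of underside. A bystander.
There are look-alikes about, which are no part of the job. What is shaped like the backplate but orange is not meant.

How it is judged:
By the outcome, as a careful person would: the job done as asked, in the order asked, and still so for the second after the job is handed in, while the arm keeps its last pose, push and grip.
It also fails if it takes over 54 s, if anything falls off the work surface, if the arm or the gripper's body presses on something with over 40 N, if the wrist force passes 120 N, or if a joint passes its speed limit or range.

## Robot

A 7-joint arm with a two-finger parallel gripper is mounted at the origin on the work surface. World frame = base frame: x ahead of the robot, y to its left, z up, the work surface at z = 0. Lengths are in mm, angles in rad, forces in N, time in s.
With the tool pointing down it reaches from about 350 to 900 mm from the base axis. Payload 8.1 kg.
Tool frame: the origin (TCP) lies midway between the tips of the shut fingers; the grasp point (between the pads) lies 19 mm behind it; z points along the fingers, y is the line along which they close (so a half turn about z gives the same grasp; the last joint's range is limited). The gripper opens to 92 mm and grips with 3 to 60 N. Pads are 19 mm wide; open, the fingers measure 130 mm over their backs; the gripper's body (75 mm by 190 mm) begins 47 mm behind the grasp point.
Start: joints at [-1.311, 0.434, 0.025, 1.573, -0.012, 1.134, -0.075], TCP at [221.836, 584.32, 226.742] pointing down, gripper open.
Joint ranges: [-2.62, 2.62], [-0.44, 2.09], [-1.27, 1.32], [0.08, 2.57], [-1.32, 4.46], [0.12, 2], [-2.74, 2.74]. Speed limits (rad/s): [2.22, 2.22, 3.01, 3.01, 3.14, 3.14, 3.14].

## Interface

Orientations are given as a unit quaternion [w, x, y, z].
In Python, from cell import manip gives the robot as it stands.
- The arm moves only by the tool servo_tool, never from a script. Its argument "targets" is a list of rows, each a list of 7 numbers: the turn, a rotation vector about the tool's x, y, z in rad, then the shift along the tool's x, y, z in m, then the gripper's target within -1 to 1 (fully open at 1, half-way at 0, shut at -1). In form: [[ax, ay, az, dx, dy, dz, claw], ...]. A call has 1 to 10 rows; each row is the pose to reach, as a shift and turn from the pose commanded when the call began, along the tool's axes at that moment; what a row does not reach only later rows make up. A row lasts 1/8 s, in which the tool goes at most 62.5 mm and 10.7 degrees, less where a joint would pass 70% of its speed; a pose out of reach is approached as far as the arm can. A call with a gripper value outside its range is refused whole. The fingers move at their own pace and stop on an object; "newtons" is the grip in N (left out, the last holds). Time passes only in rows, so rows that repeat a pose let the fingers close. It gives the time, the measured TCP pose, the force, the opening and the grip force at its end, in the units of the state.
- manip.read_state(): the state, without advancing time (a new reading comes with each control period).
- manip.read_camera(name): name is "scene" or "top"; returns a dict with "image" (384x512x3 uint8, red, green, blue), "depth" (384x512 float32, mm along the optical axis (not along the pixel's ray), 0 where there is no reading), "fx", "fy", "cx", "cy" (pixels), "R" (3x3) and "t" (3): a world point X has camera coordinates R X + t. Camera axes: x right, y down, z forward; pixel columns grow to the right and rows downward; lengths in mm; the calibration is good to about 2 mm. A picture is of the moment at which its call begins.
- manip.sign_off(): hands the job in; it is judged then, once.
Trained networks look in a picture, given as the dict that the camera call returned (one of the last four; its "shot" number tells which), for a name from the list of things; names that differ only in an ending like _2 or _b are one class to them, and where a whole thing is asked for, a point or a joint stands for the part that bears it (a point fixed in the world has none). Each returns a list of dicts, best first, with "confidence" (0 to 1); they miss things now and then, are a little off and sometimes report something else, mostly with a low value. They report only what shows in the picture. A call takes as long as a camera call. They do not tell look-alikes from the thing itself.
- manip.masks_of(picture, target): "region" (384x512 bool, what is visible of it) and "point" ([column, row] in pixels, amid what is visible of it).
- manip.pinpoint(picture, target): "point" ([column, row] in pixels: a listed point, or the origin of a listed thing).
The state is a dict: "clock": time; "joints": joint angles; "joint_vel": joint speeds; "effort": joint torques, N m; "eef_pos": TCP position; "tcp_rot": TCP orientation; "ft_force": force on the tool from outside, world axes, zero at the start; "moment": the same for the moment, N m; "grip_width": finger opening in mm; "finger_force": force on a finger pad.
Only numpy, scipy, OpenCV 4.12 (cv2) and the standard library are available. Lean on these libraries where they do the work, as an engineer would, in place of code of your own. Each camera call takes 0.05 s, during which the arm holds its last target. There are 200 camera calls.

## Working session

There is one attempt and no reset: what is moved stays moved. The work goes in short steps, Python scripts to look and compute and a tool call to move; the robot and the scene stay as the last step left them, time stands still between calls to the robot, and variables do not carry over. Pictures are saved under pics/ and viewed, at most 10 in all, crops included, and the job is handed in when it is done.

Besides the shell and the picture viewer there is one more tool, called as name([rows], argument=value, ...), one row to a line, values as JSON. servo_tool: Moves the arm, as the interface text tells. Its arguments: {"type":"object","properties":{"targets":{"type":"array"},"newtons":{"type":"number"}},"required":["targets"]}

```bash
mkdir -p pics; ls; cat > h.py <<'E'
import numpy as np, cv2
from cell import manip
def world(p,u,v,z=None):
    R=np.array(p["R"]);t=np.array(p["t"]);r=np.array([(u-p["cx"])/p["fx"],(v-p["cy"])/p["fy"],1.])
    o=-R.T@t; d=R.T@r
    if z is not None: return o+d*(z-o[2])/d[2]
    return o+d*p["depth"][int(round(v)),int(round(u))]
def pix(p,X):
    c=np.array(p["R"])@np.array(X)+np.array(p["t"]);return c[0]/c[2]*p["fx"]+p["cx"],c[1]/c[2]*p["fy"]+p["cy"]
def save(p,n,crop=None,s=1):
    im=p["image"][:,:,::-1]
    if crop: a,b,c,d=crop; im=im[b:d,a:c]
    cv2.imwrite("pics/"+n,cv2.resize(im,None,fx=s,fy=s,interpolation=cv2.INTER_CUBIC))
E
cat > a.py <<'E'
from h import *
np.set_printoptions(precision=1,suppress=True)
ps=[]
for c in("scene","top"):
    p=manip.read_camera(c);ps.append(p['image'][:,:,::-1])
    print(c,-np.array(p["R"]).T@np.array(p["t"]))
    for n,z in(("grinder",0),("pin_mid",12),("backplate",0),("roller",45),("tensioner",12),("jar",0),("hammer",0),("firebrick",0)):
        for d in manip.pinpoint(p,n)[:3]:
            print(n,round(d["confidence"],2),np.array(d["point"]),world(p,*d["point"],z))
    save(p,c+"0.png",None,1.5)
s=manip.read_state();print(s)
E
python3 a.py
```

```text
pics
scene [1167.6  716.1 1019.5]
grinder 0.74 [264.5 189.7] [496.6  55.    0. ]
pin_mid 0.82 [279.7 184.5] [454.1  81.7  12. ]
pin_mid 0.49 [260.8 192.9] [522.4  64.1  12. ]
backplate 0.8 [346.9 235.6] [458.2 354.9   0. ]
backplate 0.78 [366.  323.3] [643.2 554.6   0. ]
backplate 0.75 [367.  204.6] [318.6 326.5   0. ]
roller 0.71 [241.4 204.7] [617.8  77.7  45. ]
tensioner 0.67 [232.9 185.1] [561.2 -23.8  12. ]
jar 0.73 [183.  123.5] [ 469.4 -400.6    0. ]
hammer 0.66 [207.3 249.9] [777.9 102.4   0. ]
top [ 458.7   90.1 1346.7]
grinder 0.59 [273.1 205.6] [516.6  48.8   0. ]
pin_mid 0.7 [262.  221.8] [468.4  80.4  12. ]
backplate 0.93 [175.6 272.4] [316.6 327.7   0. ]
backplate 0.84 [103.4 159.6] [641.6 554.2   0. ]
backplate 0.71 [164.8 224.5] [454.2 364.6   0. ]
roller 0.76 [269.6 169.7] [617.1  62.2  45. ]
tensioner 0.58 [308.2 193.7] [553.1 -52.5  12. ]
jar 0.77 [422.2 227.1] [ 463.5 -388.5    0. ]
hammer 0.83 [256.9 117.4] [779.  102.4   0. ]
firebrick 0.8 [392.6 133.4] [ 739.6 -302.8    0. ]
{'clock': 0.9, 'joints': array([-1.3,  0.4,  0. ,  1.6, -0. ,  1.1, -0.1]), 'joint_vel': array([-0., -0., -0.,  0.,  0.,  0., -0.]), 'effort': array([  0. , -66.8,   1. , -31.5,  -0.1,   0. ,   0. ]), 'eef_pos': array([221.8, 584.3, 226.8]), 'tcp_rot': array([-0. ,  0.2,  1. ,  0. ]), 'ft_force': array([-0.8,  0.5,  0.4]), 'moment': array([ 0., -0.,  0.]), 'finger_force': 0.0, 'grip_width': 91.89199696825345}
```

View pics/top0.png

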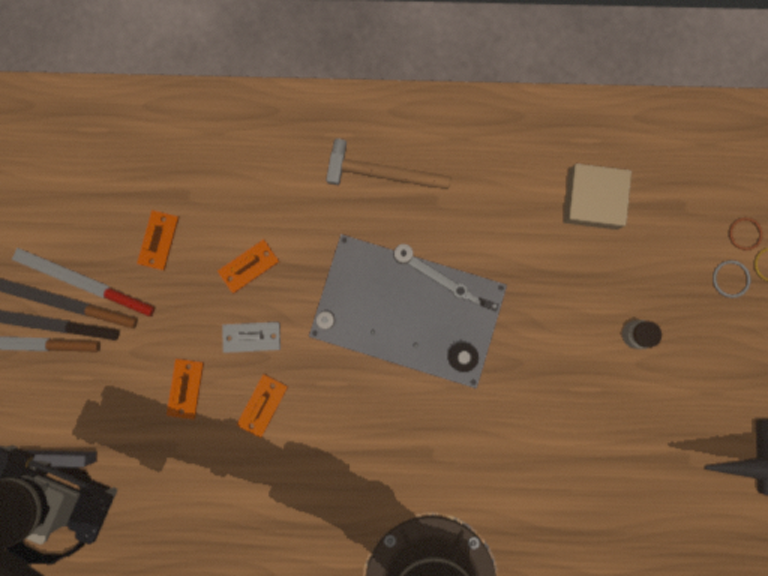

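View pics/scene0.png

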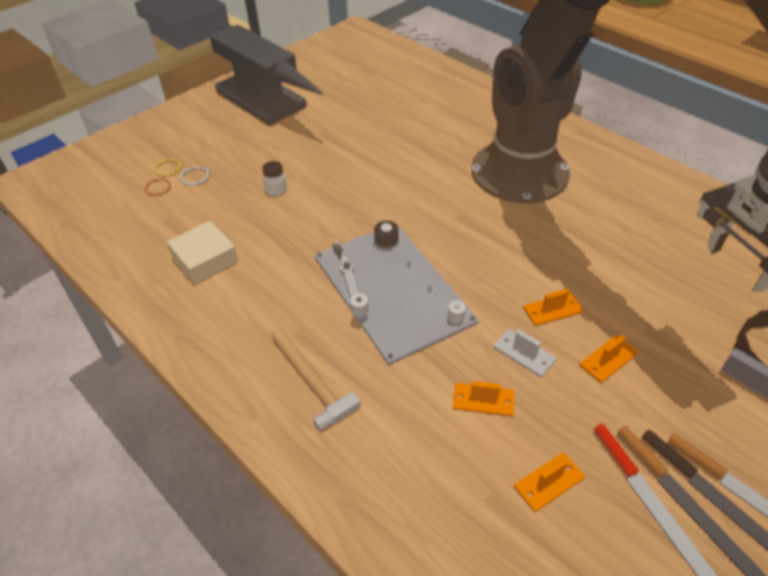

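The pictures show one steel backplate-shaped part at top (167,225) and four orange look-alikes at top (105,160), (166,177), (124,258) and (175,270). The task rules out orange, so the grey one is meant. In the top view the grinder plate is near (273,206) and its pins are at about (248,221) and (277,230).

```bash
cat > b.py <<'E'
from h import *
np.set_printoptions(precision=2,suppress=True)
p=manip.read_camera("top")
save(p,"crop1.png",(140,150,350,265),3.8)
hsv=cv2.cvtColor(p["image"],cv2.COLOR_RGB2HSV)
for n,z,i in(("grinder",12,0),("backplate",8,None)):
    for m in manip.masks_of(p,n)[:5]:
        r=m["region"]; col=p["image"][r].mean(0); sat=np.median(hsv[r][:,1])
        if m["confidence"]<.4 or sat>90: continue
        pts=np.argwhere(r)[:,::-1]
        W=np.array([world(p,u,v,z)[:2] for u,v in pts],np.float32)
        rect=cv2.minAreaRect(W); print(n,m["confidence"],m["point"],col,rect)
        b=cv2.boxPoints(rect); print(b, 'depth pt',world(p,*m["point"]))
E
python3 b.py
```

```text
grinder 0.62 [272.3, 206.6] [104.95 100.25  97.12] ((522.7947998046875, 50.261444091796875), (341.3858642578125, 232.54122924804688), 73.9482421875)
[[ 363.86  -81.63]
 [ 587.33 -145.93]
 [ 681.73  182.15]
 [ 458.25  246.45]] depth pt [513.07  51.49  14.11]
backplate 0.91 [167.7, 226.4] [126.86 120.55 112.85] ((454.46112060546875, 356.6097106933594), (55.06797790527344, 111.20439147949219), 1.2836191654205322)
[[425.69 411.58]
 [428.18 300.4 ]
 [483.23 301.64]
 [480.74 412.81]] depth pt [448.99 353.45  12.24]
```

View pics/crop1.png

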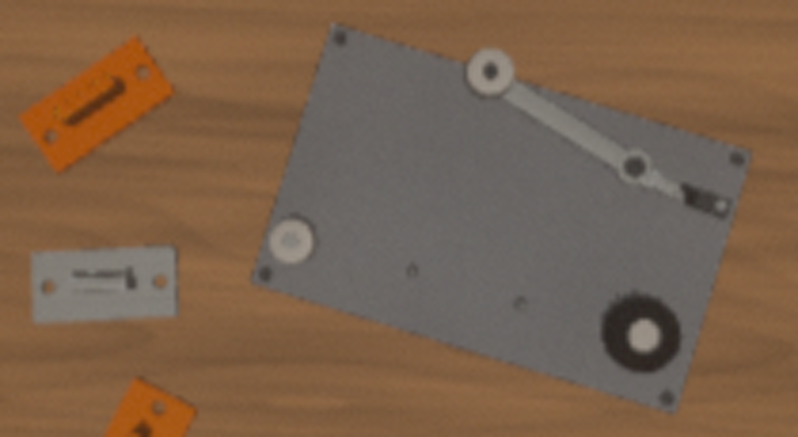

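The crop confirms it: the steel backplate is at crop (104,285) with holes at (48,287) and (160,282). The pins are at crop (412,270) and (520,303), with the wheels, pivot and roller as described.

```bash
cat > c.py <<'E'
from h import *
from scipy.optimize import least_squares
np.set_printoptions(precision=3,suppress=True)
p=manip.read_camera("top")
cv=lambda a:((np.array(a)+.5)/3.8-.5+[140,150])
# grinder frame pts
G=[(105,170,12),(105,-170,12),(-105,-170,12),(-105,170,12),(-60,53,30),(-60,-33,30),(-65,145,56),(-55,-125,56),(65,-85,28)]
P=cv([(332,24),(750,151),(674,412),(250,282),(412,270),(520,303),(291,241),(643,335),(634,166)])
def f(x,G=G,P=P):
    c,s=np.cos(x[2]),np.sin(x[2]);return np.concatenate([np.array(pix(p,(x[0]+c*a-s*b,x[1]+s*a+c*b,z)))-q for (a,b,z),q in zip(G,P)])
r=least_squares(f,[516,48,-.28]);x=r.x;print("grinder",x,"res",r.fun.reshape(-1,2).tolist())
c,s=np.cos(x[2]),np.sin(x[2]);W=lambda a,b:np.array([x[0]+c*a-s*b,x[1]+s*a+c*b])
print("pins",W(-60,-33),W(-60,53),"mid",W(-60,10))
pv=W(65,-85);print("pivot",pv)
for t in(0,.3,.5,.55):print(t,pv+130*np.array([np.cos(x[2]+1.309+t),np.sin(x[2]+1.309+t)]))
print("pins seen",[world(p,*q,30) for q in P[4:6]])
# refine plates
B=[(-43,0,8),(43,0,8)];PB=cv([(160,282),(48,287)])
H=[world(p,*q,8) for q in PB];print("holes",H,"dist",np.linalg.norm(H[0]-H[1]),"mid",(H[0]+H[1])/2,"yaw",np.arctan2(*(H[1]-H[0])[[1,0]]))
# wall top by depth
d=p["depth"];L=[]
for v in range(212,238):
  for u in range(148,186):
    X=world(p,u,v)
    if 45<X[2]<60:L.append(X)
L=np.array(L);print("wall",len(L),L.mean(0) if len(L) else 0)
st=manip.read_state();print(st["eef_pos"],st["tcp_rot"])
E
python3 c.py
```

```text
grinder [513.497  53.689  -0.274] res [[-0.46075368376401116, -0.5753358973967408], [0.6665352824224442, -0.2630492886143827], [0.40596684970017805, 0.5240511977851838], [-0.48105445756635845, 0.10233364373303289], [-0.14315067585388874, 0.15615737355796], [0.18651821741639196, 0.2979996341781259], [-0.31604350854206587, -0.1930711750416947], [0.17599522465769724, -0.08486148502606738], [-0.035224320986799285, -0.014385057284528102]]
pins [446.8    38.184] [470.105 120.966] mid [458.452  79.575]
pivot [553.031 -45.744]
0 [619.447  66.009]
0.3 [583.455  80.645]
0.5 [557.738  84.17 ]
0.55 [551.24   84.243]
pins seen [array([470.56 , 120.567,  30.   ]), array([447.636,  38.733,  30.   ])]
holes [array([457.279, 313.751,   8.   ]), array([451.548, 399.318,   8.   ])] dist 85.75892531056685 mid [454.413 356.535   8.   ] yaw 1.6376794985891505
wall 64 [455.428 357.591  52.179]
[221.796 584.349 226.741] [0.    0.18  0.984 0.   ]
```

```bash
cat > g.py <<'E'
from h import *
from scipy.spatial.transform import Rotation as Ro
import sys
def go(x,y,z,yaw=None):
    "tool deltas to TCP x,y,z with tool-y at world angle yaw"
    s=manip.read_state();w=s["tcp_rot"];R=Ro.from_quat([w[1],w[2],w[3],w[0]])
    d=R.inv().apply(np.array([x,y,z])-s["eef_pos"])/1000
    a=np.zeros(3)
    if yaw is not None:
        yy=np.array([np.cos(yaw),np.sin(yaw),0]);zz=np.array([0,0,-1.]);T=Ro.from_matrix(np.c_[np.cross(yy,zz),yy,zz])
        a=(R.inv()*T).as_rotvec()
    print("t",round(s["clock"],2),"pos",s["eef_pos"].round(1),"F",s["ft_force"].round(1),"w",round(s["grip_width"],1),"ff",round(s["finger_force"],1)); print("row",a.round(3),d.round(4))
if __name__=="__main__": go(*map(float,sys.argv[1:]))
E
python3 g.py 454.5 356.7 110 0.05
```

```text
t 1.1 pos [221.8 584.3 226.7] F [-1.3 -0.6  0.4] w 91.8 ff 0.0
row [ 0.    -0.     1.158] [-0.2983 -0.1303  0.1167]
```

servo_tool([
  [0,0,1.158,-0.2983,-0.1303,0.1167,0.3],
  [0,0,1.158,-0.2983,-0.1303,0.1167,0.3],
  [0,0,1.158,-0.2983,-0.1303,0.1167,0.3],
  [0,0,1.158,-0.2983,-0.1303,0.1167,0.3],
  [0,0,1.158,-0.2983,-0.1303,0.1167,0.3],
  [0,0,1.158,-0.2983,-0.1303,0.1167,0.3],
  [0,0,1.158,-0.2983,-0.1303,0.1167,0.3],
  [0,0,1.158,-0.2983,-0.1303,0.1167,0.3],
  [0,0,1.158,-0.2983,-0.1303,0.1167,0.3],
])

```text
clock: 2.22
eef_pos: [453.6, 358.2, 110.4]
tcp_rot: [-0.0, 0.688, 0.726, 0.0]
ft_force: [0.2, 0.3, 0.2]
grip_width: 59.5
finger_force: 0.0
```

```bash
python3 g.py 454.5 356.7 22 0.05; python3 -c "
from h import *
p=manip.read_camera('scene');save(p,'s1.png',(300,170,420,270),5)"
```

```text
t 2.23 pos [453.6 358.2 110.4] F [0.2 0.3 0.2] w 59.5 ff 0.0
row [-0.    -0.001  0.004] [-0.0016  0.0008  0.0884]
```

View pics/s1.png

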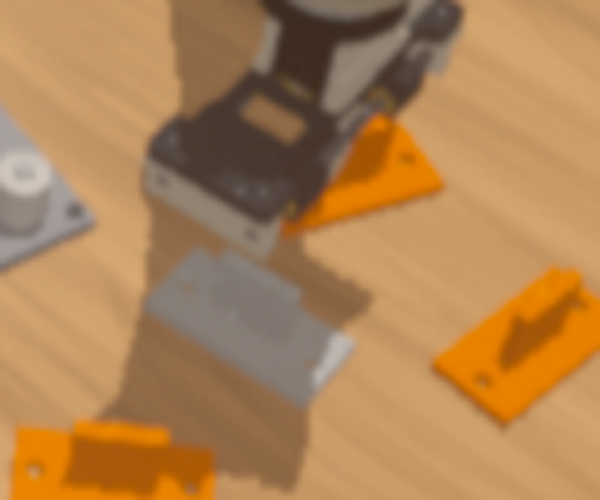

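The gripper hovers above the grey plate (crop 250,330), with its wall clear below and the orange ones off to the side. I'm going down to grip it.

servo_tool([
  [0,0,0.004,-0.0016,0.0008,0.045,0.3],
  [0,0,0.004,-0.0016,0.0008,0.088,0.3],
  [0,0,0.004,-0.0016,0.0008,0.088,0.3],
  [0,0,0.004,-0.0016,0.0008,0.088,-1],
  [0,0,0.004,-0.0016,0.0008,0.088,-1],
  [0,0,0.004,-0.0016,0.0008,0.088,-1],
  [0,0,0.004,-0.0016,0.0008,0.088,-1],
  [0,0,0.004,-0.0016,0.0008,0.088,-1],
], newtons=30)

```text
clock: 3.28
eef_pos: [455.4, 355.1, 22.3]
tcp_rot: [-0.0, 0.691, 0.723, 0.0]
ft_force: [-0.6, -0.9, 0.0]
grip_width: 14.1
finger_force: 0.0
```

servo_tool([
  [0,0,0,0,0,-0.02,-1],
  [0,0,0,0,0,-0.06,-1],
  [0,0,0,0,0,-0.09,-1],
  [0,0,0,0,0,-0.09,-1],
])

```text
clock: 3.78
eef_pos: [456.3, 355.8, 113.6]
tcp_rot: [0.0, 0.691, 0.723, 0.002]
ft_force: [0.6, -0.1, -4.9]
grip_width: 9.8
finger_force: 30.0
```

```bash
python3 g.py 458.8 79.7 112 -0.274
```

```text
t 3.77 pos [456.3 355.8 113.6] F [ 0.6 -0.1 -4.9] w 9.8 ff 30.0
row [ 0.002 -0.003  0.32 ] [-0.2759 -0.0101  0.0009]
```

servo_tool([
  [0,0,0.16,-0.06,-0.005,0,-1],
  [0,0,0.32,-0.12,-0.01,0,-1],
  [0,0,0.32,-0.18,-0.01,0,-1],
  [0,0,0.32,-0.24,-0.01,0,-1],
  [0,0,0.32,-0.276,-0.0101,0.001,-1],
  [0,0,0.32,-0.276,-0.0101,0.001,-1],
  [0,0,0.32,-0.276,-0.0101,0.001,-1],
])

```text
clock: 4.65
eef_pos: [457.2, 79.2, 110.0]
tcp_rot: [-0.0, 0.797, 0.604, -0.001]
ft_force: [-0.6, 0.4, -5.0]
grip_width: 9.7
finger_force: 30.0
```

```bash
python3 g.py 458.8 79.7 80 -0.274; cat > m.py <<'E'
from h import *
np.set_printoptions(precision=1,suppress=True)
p=manip.read_camera('scene');save(p,'s2.png',(215,110,345,210),6)
for d in manip.masks_of(p,"backplate"):
    u,v=d["point"];print(d["confidence"],d["point"],world(p,u,v))
print([pix(p,X) for X in((446.8,38.2,32),(470.1,121,32))])
for d in manip.pinpoint(p,"backplate"): print(d)
p=manip.read_camera('top');save(p,'t2.png',(200,150,320,260),5)
E
python3 m.py
```

```text
t 4.65 pos [457.2  79.2 110. ] F [-0.6  0.4 -5. ] w 9.7 ff 30.0
row [-0.001  0.001 -0.   ] [0.001  0.0015 0.03  ]
0.98 [321.6, 267.8] [600.4 375.5   9. ]
0.82 [367.1, 322.7] [643.9 556.8   7.8]
0.81 [407.3, 238.1] [357.1 489.   17.6]
0.75 [279.1, 170.2] [464.2  86.1  86.7]
0.6 [367.5, 204.3] [331.7 333.8  18.1]
[(np.float64(271.5671384684336), np.float64(172.24078796721318)), (np.float64(285.5477976336071), np.float64(189.16767133899074))]
{'point': [319.9, 271.4], 'confidence': 0.97}
{'point': [367.2, 324.3], 'confidence': 0.97}
{'point': [367.3, 205.1], 'confidence': 0.96}
{'point': [279.4, 168.7], 'confidence': 0.93}
{'point': [405.1, 237.6], 'confidence': 0.81}
```

View pics/s2.png

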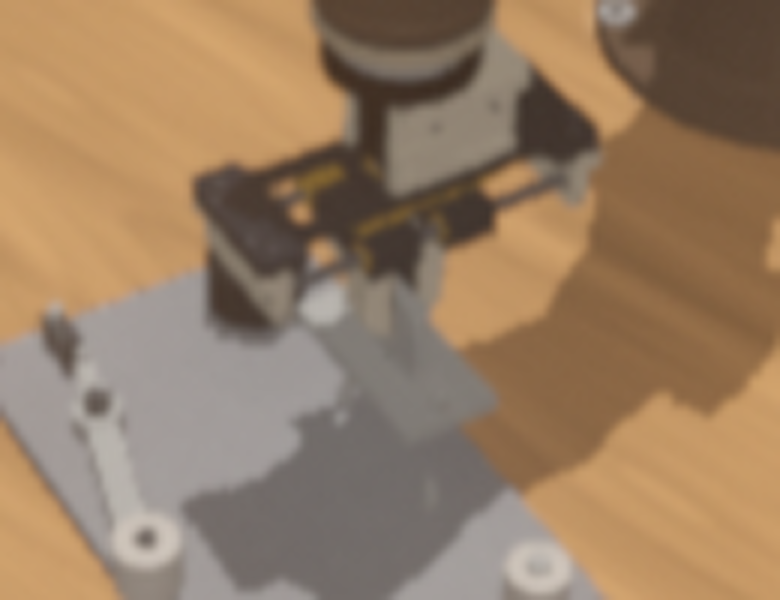

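The plate hangs in the grip over the pins. The foot's near end is at crop (450,420), and the pins show at (340,415) and (430,490). Next I check tilt and offset from depth.

```bash
cat > f.py <<'E'
from h import *
from scipy.optimize import least_squares
np.set_printoptions(precision=2,suppress=True)
p=manip.read_camera('scene')
s=manip.read_state();tcp=s["eef_pos"]
best=[d for d in manip.masks_of(p,"backplate") if abs(d["point"][0]-279)<15 and abs(d["point"][1]-172)<20]
r=best[0]["region"];r2=cv2.erode(r.astype(np.uint8),np.ones((3,3)))>0
X=np.array([world(p,u,v) for v,u in np.argwhere(r2)])
X=X[np.linalg.norm(X-tcp,axis=1)<90]
print(len(X),"z pct",np.percentile(X[:,2],[2,10,30,50,70,90,98]))
yw=1.297;ax=np.array([np.cos(yw),np.sin(yw)]);ay=np.array([-ax[1],ax[0]])
L=np.c_[(X[:,:2]-tcp[:2])@ax,(X[:,:2]-tcp[:2])@ay,X[:,2]]
# foot points: beyond the wall or off side
F=L[(L[:,0]>27)|(L[:,1]<-8)&(np.abs(L[:,0])>-99)]
zm=np.median(F[:,2]);F=F[np.abs(F[:,2]-zm)<12]
A=np.c_[F[:,:2],np.ones(len(F))]
res=least_squares(lambda q:A@q-F[:,2],[0,0,zm],loss="soft_l1").x
print("foot top plane slope long,short, z0",res,"n",len(F),"scatter",np.std(A@res-F[:,2]))
print("foot-top rel tcp",res[2]-tcp[2])
# silhouette outline at foot height: extents (all mask px at foot-top plane)
Y=np.array([world(p,u,v,res[2]) for v,u in np.argwhere(r)])[:,:2]-tcp[:2]
f=np.c_[Y@ax,Y@ay];print("extent long",f[:,0].min(),f[:,0].max(),"short",f[:,1].min(),f[:,1].max())
for lo in(30,40,50):
  k=f[(f[:,0]>lo-5)&(f[:,0]<lo+5)]; print(lo,k[:,1].min(),k[:,1].max())
for lo in(-20,-10,0,10,20):
  k=f[(f[:,1]>lo-3)&(f[:,1]<lo+3)]; print("l",lo,k[:,0].min(),k[:,0].max())
E
python3 f.py
```

```text
335 z pct [ 85.49  87.13  89.27  90.48  92.02 107.   132.37]
foot top plane slope long,short, z0 [ 0.  -0.  89.9] n 248 scatter 2.597502412737894
foot-top rel tcp -20.89192350160107
extent long -50.283125712979185 67.97869867878278 short -31.044371818032616 31.658746214155286
30 -29.789950850000974 31.02231681962888
40 -31.044371818032616 31.658746214155286
50 -30.1471930332874 29.66739314242298
l -20 -50.283125712979185 65.54888638359517
l -10 -49.53568909215492 66.49548234760105
l 0 -48.78502826338078 67.44595582330895
l 10 -9.893075114755426 66.91098662185777
l 20 -25.29051104599613 64.33856761573354
```

View pics/t2.png

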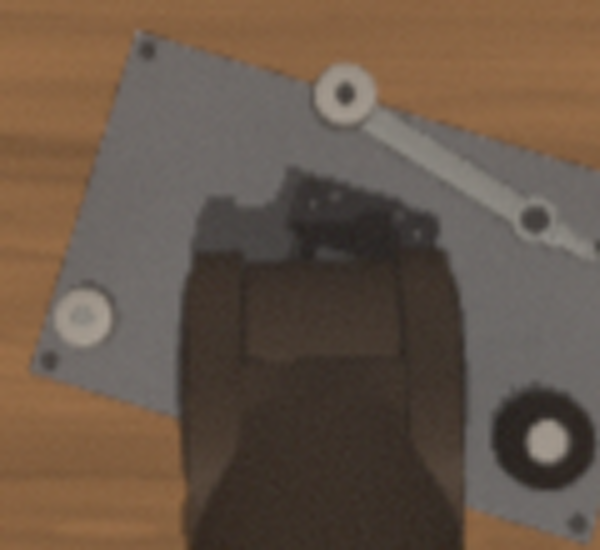

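```bash
cat >> f.py <<'E'
print("lstsq",np.linalg.lstsq(A,F[:,2],rcond=None)[0])
x=[513.5,53.7,-.274];c,s_=np.cos(x[2]),np.sin(x[2])
for n,(a,b,z),q in(("small",(-65,145,56),(540,567)),("pivot",(65,-85,28),(97,402)),("roller",None or (65+130*np.cos(1.309),-85+130*np.sin(1.309),65),(147,537))):
    u,v=(np.array(q)+.5)/6-.5+[215,110]
    w=world(p,u,v,z)[:2]; e=w-np.array([x[0]+c*a-s_*b,x[1]+s_*a+c*b]); print(n,"scene-top bias xy",e,"long/short",e@ax,e@ay)
E
python3 f.py | tail -4
```

```text
lstsq [ 0.01  0.   89.83]
small scene-top bias xy [1.76 5.14] long/short 5.423623329980217 -0.30095715256200456
pivot scene-top bias xy [-3.02  0.95] long/short 0.09771544489115806 3.1660239879285124
roller scene-top bias xy [-0.62  3.93] long/short 3.6129720072065834 1.6608179898935824
```

```bash
python3 g.py 458.9 78.2 64 -0.274
```

```text
t 5.05 pos [457.9  79.4 111. ] F [ 0.3 -0.6 -4.7] w 10.3 ff 30.0
row [-0.    -0.     0.001] [-0.0008  0.0013  0.047 ]
```

servo_tool([
  [0,0,0,-0.0008,0.0014,0.025,-1],
  [0,0,0,-0.0008,0.0014,0.045,-1],
  [0,0,0,-0.0008,0.0014,0.047,-1],
  [0,0,0,-0.0008,0.0014,0.047,-1],
])

```text
clock: 5.55
eef_pos: [459.3, 77.8, 64.4]
tcp_rot: [0.0, 0.797, 0.604, 0.0]
ft_force: [-0.7, 0.5, -4.3]
grip_width: 9.9
finger_force: 30.0
```

servo_tool([
  [0,0,0,0,0,0.003,-1],
  [0,0,0,0,0,0.006,-1],
  [0,0,0,0,0,0.009,-1],
  [0,0,0,0,0,0.009,-1],
])

```text
clock: 6.05
eef_pos: [458.5, 77.4, 54.8]
tcp_rot: [-0.0, 0.797, 0.604, -0.001]
ft_force: [-0.9, -0.5, -5.3]
grip_width: 10.1
finger_force: 30.0
```

servo_tool([
  [0,0,0,0,0,0.002,-1],
  [0,0,0,0,0,0.004,-1],
  [0,0,0,0,0,0.004,-1],
])

```text
clock: 6.42
eef_pos: [458.4, 77.3, 50.6]
tcp_rot: [-0.0, 0.797, 0.604, -0.001]
ft_force: [-2.5, -4.2, -6.1]
grip_width: 10.1
finger_force: 30.0
```

```bash
python3 g.py 458.9 78.2 50 -0.274;  python3 -c "
from h import *
p=manip.read_camera('scene');save(p,'s3.png',(245,140,315,205),9)"
```

```text
t 6.42 pos [458.4  77.3  50.6] F [-2.5 -4.2 -6.1] w 10.1 ff 30.0
row [-0.001  0.001 -0.   ] [0.001  0.0002 0.0006]
```

View pics/s3.png

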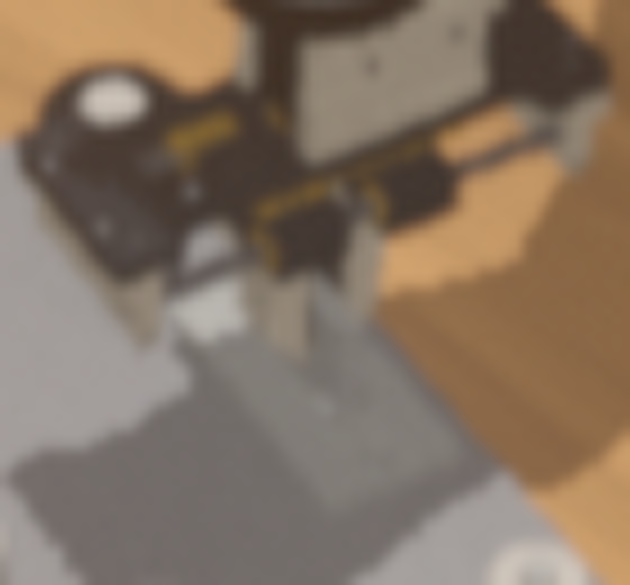

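The foot's end (crop 330,510) has reached pin-tip height, and the lateral force shows a pin bearing along −long. I'm easing that way while going down.

servo_tool([
  [0,0,0,-0.001,-0.0003,0,-1],
  [0,0,0,-0.0012,-0.0003,0.002,-1],
  [0,0,0,-0.0012,-0.0003,0.003,-1],
  [0,0,0,-0.0012,-0.0003,0.003,-1],
])

```text
clock: 6.98
eef_pos: [458.5, 76.8, 48.0]
tcp_rot: [-0.0, 0.797, 0.604, 0.0]
ft_force: [-2.1, -2.2, -5.0]
grip_width: 9.9
finger_force: 30.0
```

servo_tool([
  [0,0,0,-0.0006,-0.0005,0.001,-1],
  [0,0,0,-0.0008,-0.0005,0.002,-1],
  [0,0,0,-0.0008,-0.0005,0.004,-1],
  [0,0,0,-0.0008,-0.0005,0.004,-1],
])

```text
clock: 7.48
eef_pos: [458.0, 76.1, 43.9]
tcp_rot: [0.0, 0.797, 0.604, 0.0]
ft_force: [-0.6, 0.7, -4.4]
grip_width: 9.7
finger_force: 30.0
```

servo_tool([
  [0,0,0,0,0,0.002,-1],
  [0,0,0,0,0,0.004,-1],
  [0,0,0,0,0,0.005,-1],
  [0,0,0,0,0,0.005,-1],
])

```text
clock: 7.98
eef_pos: [457.9, 76.3, 39.5]
tcp_rot: [-0.0, 0.797, 0.604, 0.0]
ft_force: [-2.7, 1.1, 7.2]
grip_width: 9.8
finger_force: 30.0
```

servo_tool([
  [0,0,0,0,0,0.001,-1],
  [0,0,0,0,0,0.003,-1],
  [0,0,0,0,0,0.003,-1],
])

```text
clock: 8.35
eef_pos: [458.0, 76.6, 38.0]
tcp_rot: [-0.001, 0.797, 0.604, 0.001]
ft_force: [-9.4, 0.5, 36.5]
grip_width: 9.6
finger_force: 30.0
```

servo_tool([
  [0,0,0,0,0,-0.002,-1],
  [0,0,0,0,0,-0.002,-0.5],
  [0,0,0,0,0,-0.002,0.0],
  [0,0,0,0,0,-0.002,0.0],
  [0,0,0,0,0,-0.03,0.0],
  [0,0,0,0,0,-0.08,0.0],
  [0,0,0,0,0,-0.1,0.0],
  [0,0,0,0,0,-0.1,0.0],
])

```text
clock: 9.35
eef_pos: [458.8, 76.4, 137.2]
tcp_rot: [0.0, 0.797, 0.604, 0.002]
ft_force: [-0.3, 1.4, -1.2]
grip_width: 45.8
finger_force: 0.0
```

```bash
cat > k.py <<'E'
from h import *
np.set_printoptions(precision=1,suppress=True)
p=manip.read_camera('scene')
yw=1.297;ax=np.array([np.cos(yw),np.sin(yw)]);ay=np.array([-ax[1],ax[0]])
for d in manip.masks_of(p,"backplate"):
    r=d["region"];
    if abs(d["point"][0]-280)>20 or abs(d["point"][1]-182)>20: continue
    X=np.array([world(p,u,v) for v,u in np.argwhere(r)]);f=np.c_[(X[:,:2]-[458.5,79.5])@ax,(X[:,:2]-[458.5,79.5])@ay,X[:,2]]
    print(d["confidence"],d["point"],len(f))
    for lo in range(-60,65,15):
        for a,b in((-30,-8),(8,30)):
            k=f[(abs(f[:,0]-lo)<7.5)&(f[:,1]>a)&(f[:,1]<b)]
            if len(k)>3: print(lo,a,len(k),np.median(k[:,2]))
    k=f[f[:,2]>55];print("wall top",np.percentile(k[:,2],[50,90]) if len(k) else 0)
save(p,'s4.png',(235,130,325,215),7)
E
python3 k.py
```

```text
0.81 [278.8, 182.4] 440
-45 -30 19 18.910374130117816
-30 -30 21 17.700673529700907
-15 -30 19 17.085607024553042
0 -30 22 18.613074461457757
15 -30 20 18.414131240750976
15 8 14 17.597991088019114
30 -30 22 18.161122318156004
30 8 22 18.176648789819183
45 -30 21 19.12261335116102
45 8 23 18.62745566642809
60 -30 10 18.934758745744944
60 8 12 17.679886700321504
wall top [62.8 65.8]
```

View pics/s4.png

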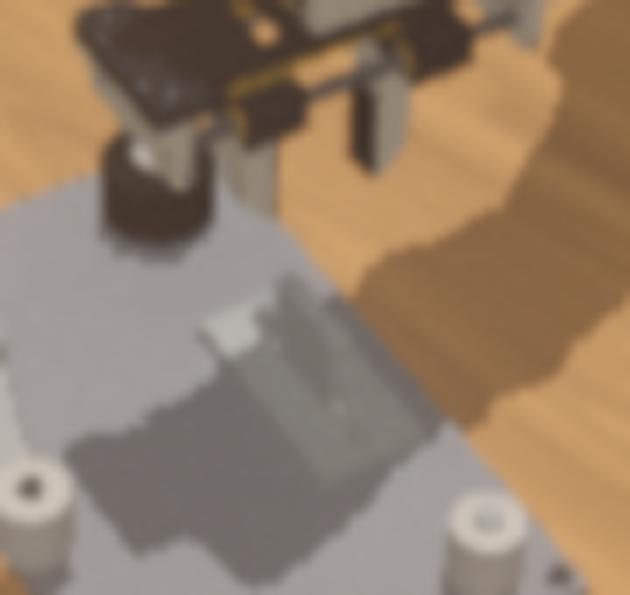

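The backplate is seated: the foot top reads 17–19 mm all along, so it is level and flush, a pin tip shows in its hole (340,405), and the gripper is off it. Next is the tensioner.

```bash
python3 -c "
from h import *
import numpy as np
print(manip.read_state()['joints'])
x=[513.5,53.7,-.274];pv=np.array([553,-45.7])
for t in(-.1,0,.1,.2,.3,.4,.5,.54):
  a=x[2]+1.309+t;u=np.array([np.cos(a),np.sin(a)]);n=np.array([-u[1],u[0]])
  print(t,'toolyaw',round(a,3),'tcp',(pv+130*u-n*27.5).round(1))
"; python3 g.py 650 40 130 1.0
```

```text
[-0.68211413  0.3005692   0.50263041  2.09717107 -0.20236717  0.789978
 -0.32891596]
-0.1 toolyaw 0.935 tcp [652.3  42.6]
0 toolyaw 1.035 tcp [643.  52.]
0.1 toolyaw 1.135 tcp [632.8  60.5]
0.2 toolyaw 1.235 tcp [621.8  68. ]
0.3 toolyaw 1.335 tcp [610.1  74.3]
0.4 toolyaw 1.435 tcp [597.8  79.4]
0.5 toolyaw 1.535 tcp [585.1  83.2]
0.54 toolyaw 1.575 tcp [580.   84.4]
t 9.45 pos [457.4  76.1 135.5] F [-0.3  0.1  0.8] w 45.8 ff 0.0
row [-0.    -0.    -1.274] [0.0173 0.1952 0.0054]
```

servo_tool([
  [0,0,-0.18,0.003,0.04,0.005,-1],
  [0,0,-0.36,0.006,0.08,0.005,-1],
  [0,0,-0.54,0.009,0.12,0.005,-1],
  [0,0,-0.72,0.012,0.16,0.005,-1],
  [0,0,-0.9,0.0173,0.2,0.005,-1],
  [0,0,-1.08,0.0173,0.2,0.005,-1],
  [0,0,-1.274,0.0173,0.2,0.005,-1],
  [0,0,-1.274,0.0173,0.2,0.005,-1],
], newtons=40)

```text
clock: 10.45
eef_pos: [654.1, 38.2, 129.1]
tcp_rot: [-0.001, 0.282, 0.959, -0.0]
ft_force: [-0.8, -0.2, 0.6]
grip_width: 0.5
finger_force: 0.0
```

```bash
python3 g.py 656 44 40 1.0; python3 -c "
from h import *
print(manip.read_state()['joints'])"
```

```text
t 10.45 pos [654.1  38.2 129.1] F [-0.8 -0.2  0.6] w 0.5 ff 0.0
row [-0.001 -0.003 -0.001] [0.0013 0.006  0.0891]
[-0.24382797  0.57207664  0.16006129  1.61090963 -0.10565798  0.96980596
  0.94988824]
```

servo_tool([
  [0,0,0,0.001,0.006,0.045,-1],
  [0,0,0,0.001,0.006,0.085,-1],
  [0,0,0,0.001,0.006,0.089,-1],
  [0,0,0,0.001,0.006,0.089,-1],
])

```text
clock: 10.95
eef_pos: [657.6, 44.0, 42.5]
tcp_rot: [0.0, 0.283, 0.959, -0.0]
ft_force: [0.1, 0.3, 1.0]
grip_width: 0.1
finger_force: 0.0
```

```bash
for a in "643 52 40 1.035" "621.8 68 40 1.235" "610 74.3 40 1.335" "597.8 79.4 40 1.435" "585.1 83.2 40 1.535" ; do python3 g.py $a; done
```

```text
t 10.95 pos [657.6  44.   42.5] F [0.1 0.3 1. ] w 0.1 ff 0.0
row [-0.     0.    -0.037] [ 0.0166 -0.0012  0.0025]
t 10.95 pos [657.6  44.   42.5] F [0.1 0.3 1. ] w 0.1 ff 0.0
row [-0.     0.    -0.237] [0.0431 0.0007 0.0025]
t 10.95 pos [657.6  44.   42.5] F [0.1 0.3 1. ] w 0.1 ff 0.0
row [-0.     0.    -0.337] [ 0.0564 -0.0004  0.0025]
t 10.95 pos [657.6  44.   42.5] F [0.1 0.3 1. ] w 0.1 ff 0.0
row [-0.     0.    -0.437] [ 0.0694 -0.0027  0.0025]
t 10.95 pos [657.6  44.   42.5] F [0.1 0.3 1. ] w 0.1 ff 0.0
row [-0.     0.    -0.537] [ 0.0821 -0.0064  0.0025]
```

servo_tool([
  [0,0,-0.02,0.008,-0.001,0,-1],
  [0,0,-0.037,0.0166,-0.001,0,-1],
  [0,0,-0.087,0.023,-0.001,0,-1],
  [0,0,-0.137,0.03,0,0,-1],
  [0,0,-0.187,0.037,0,0,-1],
  [0,0,-0.237,0.043,0.0007,0,-1],
  [0,0,-0.287,0.05,0,0,-1],
  [0,0,-0.337,0.0564,0,0,-1],
  [0,0,-0.337,0.0564,0,0,-1],
])

```text
clock: 12.08
eef_pos: [611.2, 74.6, 43.3]
tcp_rot: [0.002, 0.116, 0.993, 0.0]
ft_force: [4.9, -2.0, 3.5]
grip_width: 0.4
finger_force: 2.4
```

```bash
for a in "597.8 79.4 42 1.435" "585.1 83.2 42 1.535"  "580 84.4 42 1.575"; do python3 g.py $a; done
```

```text
t 12.07 pos [611.2  74.6  43.3] F [ 4.9 -2.   3.5] w 0.4 ff 2.4
row [ 0.001  0.003 -0.097] [0.0142 0.0016 0.0013]
t 12.07 pos [611.2  74.6  43.3] F [ 4.9 -2.   3.5] w 0.4 ff 2.4
row [ 0.001  0.003 -0.197] [0.0274 0.0024 0.0012]
t 12.07 pos [611.2  74.6  43.3] F [ 4.9 -2.   3.5] w 0.4 ff 2.4
row [ 0.001  0.003 -0.237] [0.0326 0.0024 0.0012]
```

servo_tool([
  [0,0,-0.05,0.007,0.001,0,-1],
  [0,0,-0.1,0.014,0.0016,0,-1],
  [0,0,-0.15,0.021,0.002,0,-1],
  [0,0,-0.2,0.0274,0.0024,0,-1],
  [0,0,-0.22,0.03,0.0024,0,-1],
  [0,0,-0.22,0.03,0.0024,0,-1],
])

```text
clock: 12.82
eef_pos: [584.2, 84.2, 43.4]
tcp_rot: [0.003, 0.007, 1.0, 0.001]
ft_force: [7.9, -0.6, 0.5]
grip_width: 0.1
finger_force: 4.6
```

```bash
cat > r.py <<'E'
from h import *
np.set_printoptions(precision=3,suppress=True)
s=manip.read_state();print(s["clock"],s["eef_pos"],s["ft_force"])
pv=np.array([553,-45.7])
for c,b in(("top",(0,0)),("scene",(-.6,3.9))):
    p=manip.read_camera(c)
    for d in manip.pinpoint(p,"roller")[:1]:
        w=world(p,*d["point"],45)[:2]-b;e=w-pv;print(c,d["confidence"],d["point"],w,"r",np.hypot(*e),"t",np.arctan2(e[1],e[0])+.274-1.309)
    if c=="scene":save(p,'s5.png',(205,130,325,220),6)
E
python3 r.py
```

```text
12.825 [584.204  84.25   43.439] [ 7.875 -0.641  0.511]
scene 0.41 [255.6, 194.4] [559.633  74.595] r 120.4776531929221 t 0.4807150284845625
```

View pics/s5.png

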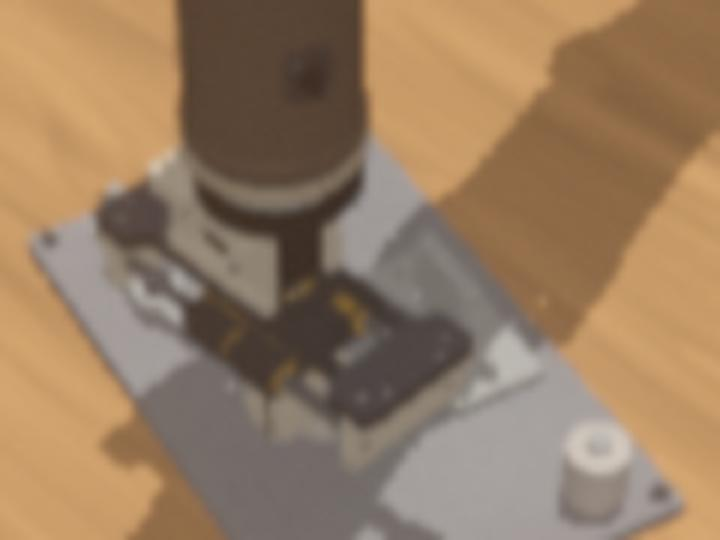

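The fingers press on the roller (hidden behind the gripper), and the backplate is still seated at crop (450,300). The reading is about 0.5 with 8 N; I'm pushing a few mm more for margin.

servo_tool([
  [0,0,-0.02,0.003,0.0002,0,-1],
  [0,0,-0.04,0.006,0.0002,0,-1],
  [0,0,-0.04,0.006,0.0002,0,-1],
  [0,0,-0.04,0.006,0.0002,0,-1],
])

```text
clock: 13.52
eef_pos: [578.7, 85.4, 43.5]
tcp_rot: [0.003, -0.013, 1.0, 0.001]
ft_force: [9.4, 1.1, 0.7]
grip_width: 0.3
finger_force: 4.9
```

servo_tool([
  [0,0,-0.01,0.002,0,0,-1],
  [0,0,-0.02,0.004,0,0,-1],
  [0,0,-0.02,0.004,0,0,-1],
  [0,0,-0.02,0.004,0,0,-1],
])

```text
clock: 14.02
eef_pos: [574.8, 85.9, 43.5]
tcp_rot: [0.004, -0.023, 1.0, 0.001]
ft_force: [9.1, 3.0, 0.4]
grip_width: 0.5
finger_force: 5.1
```

```bash
python3 r.py; python3 k.py | tail -8; python3 -c "
from cell import manip
print(manip.sign_off())"
```

```text
14.025 [574.84   85.927  43.517] [9.095 3.016 0.384]
scene 0.42 [262.6, 190.3] [532.645  77.88 ] r 125.2448257026294 t 0.699043320775887
0.53 [289.3, 185.5] 142
30 8 13 17.81640609628994
45 -30 5 18.972929835632726
45 8 21 18.352753619746863
60 -30 11 18.036344208845208
60 8 11 18.697077935994002
wall top [62.8 65.4]
the job is handed in; nothing more can be done
None
```

I fitted the backplate over both pins and let go of it (foot measured flat on the frame), then handed the job in with the arm still holding the tensioner at about 0.57 rad. That angle comes from the finger position and the roughly 9.6 N push, because the gripper hid the roller from the cameras.

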